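Fetch the caboose from behind two wagons on the siding

TASK

The caboose at the canopy end of the siding is due for repair: first lift the two wagons that stand in front of it off the rails, the boxcar into the long wooden tray and the tank wagon into the short one. Then draw the caboose out from under the canopy and stand it lengthwise in the middle of the service cradle. Finally put each wagon back on the rails, upright and in line, on the very spot where it stood at the start (within about a centimetre), tipping nothing over and leaving the lorry, the tree and the hut where they are.

Things in the scene. Friction and masses are not known exactly. Their poses are not given: they have to be found in the camera images.
- caboose: White caboose, flat green roof with a small raised cupola 20 mm from its middle towards its +x end; 120 long (x) x 36 wide (y), roof 48, cupola 58 mm high; flat sides at 14 to 48 mm. About 0.14 kg; it slides, wheels locked. Origin: centre of underside, at the wheels' foot; z up. Starts on the siding, its -x part (about 55 mm) under the canopy, its +x part (about 65 mm) out, facing the siding's +y.
- boxcar: Brown box-shaped goods wagon, 130 long (x) x 36 wide (y) x 48 mm high, flat sides at 11 to 47 mm. About 0.1 to 0.2 kg; wheels do not turn. Origin: centre of underside, at the wheels' foot; z up. Starts on the siding, in one of the two places in front of the caboose.
- tank_wagon: Short grey tank wagon: lying round tank 33 mm in diameter (axis along x, 30.5 mm above the wheels' foot), dome to 54 mm, on a frame 85 long (x) x 34 wide (y) mm, frame top at 14.5 mm. About 0.08 to 0.15 kg; wheels do not turn. Origin: centre of underside, at the wheels' foot; z up. Starts on the siding, in the other place in front of the caboose.
- siding: Fixed concrete strip 490 x 66 mm, two rails flush in its flat top, 6 mm above the table. Origin: table height, on the middle line of the rails; y along the rails from canopy to open end. Metal-roofed canopy over y = -220 to -140 mm: roof 80 mm wide, 62 to 67 mm above the table, four posts 31 mm either side of the middle line. Buffer stop 24 mm high at y = 264 mm.
- long_tray: Fixed long light-wood tray, 168 (its x) x 68 (its y) mm outside, 160 x 60 mm inside, floor 4 mm and rim 12 mm above the table. Origin: centre of its underside; z up.
- short_tray: Fixed short light-wood tray, 120 (its x) x 68 (its y) mm outside, 112 x 60 mm inside, floor 4 mm and rim 12 mm above the table. Origin: centre of its underside; z up.
- cradle: Fixed service cradle: aluminium plate 150 (its x) x 72 (its y) mm with a black rubber floor 4 mm above the table, and a black rubber cheek 12 mm high along each long side (58 mm clear between them), open at both ends. Origin: centre of its underside; z up.
- truck: Bystander: model lorry, red cab and white body, 70 x 26 x 31 mm, beyond the trays. Leave alone. Origin: centre of its underside.
- tree: Bystander: dark green model conifer, 86 mm high, 40 mm across, on a small disc foot, left of the siding. Leave alone. Origin: centre of its underside.
- hut: Bystander: small brick hut with a flat dark roof, 54 x 44 x 33 mm (chimney to 45 mm), right of the siding. Leave alone. Origin: centre of its underside.
Not all that is in view belongs to the job. What is shaped like the short_tray but green is not meant.

How it is judged:
By the outcome, as a careful person would: the job done as asked, in the order asked, and still so for the second after the job is handed in, with the robot touching nothing.
It also fails if it takes over 120 s, if anything falls off the work surface, if the arm or the gripper's body presses on something with over 40 N, if the wrist force passes 120 N, or if a joint passes its speed limit or range.

ROBOT

A 6-joint arm with a two-finger parallel gripper is mounted at the origin on the work surface. World frame = base frame: x ahead of the robot, y to its left, z up, the work surface at z = 0. Lengths are in mm, angles in rad, forces in N, time in s.
With the tool pointing down it reaches from about 275 to 1000 mm from the base axis. Payload 8.4 kg.
Tool frame: the origin (TCP) lies midway between the tips of the shut fingers; the grasp point (between the pads) lies 19 mm behind it (r.grip_point_offset is the distance from the TCP to the grasp point, in mm); z points along the fingers, y is the line along which they close (so a half turn about z gives the same grasp; the last joint's range is limited). The gripper opens to 85 mm and grips with 20 to 120 N. Pads are 22 mm wide; open, the fingers measure 114 mm over their backs; the gripper's body (76 mm by 85 mm) begins 54 mm behind the grasp point. The pads swing forward as they close: fully open they stand 13 mm farther back than shut.
Start: joints at [-1.117, 0.353, 1.633, -0, 1.155, -0.002], TCP at [275.112, -561.196, 231.281] pointing down, gripper open.
Joint ranges: [-2.63, 2.63], [-0.92, 2.1], [0.06, 2.66], [-1.3, 4.44], [0, 2.69], [-3.02, 3.02]. Speed limits (rad/s): [2.22, 2.22, 2.79, 3.14, 3.14, 3.14].

INTERFACE

Orientations are given as [roll, pitch, yaw] about the fixed x, y, z axes, in that order (R = Rz(yaw) Ry(pitch) Rx(roll)).
In Python, from rig import r gives the robot as it stands. The module is installed in compiled form; this text tells all that it offers.
- The arm moves only by the shell command python3 -m creep 'ROWS' [FORCE]. ROWS is text: rows parted by semicolons, each of 7 numbers parted by spaces: the turn, a rotation vector about the tool's x, y, z in degrees, then the shift along the tool's x, y, z in m, then the closure in counts, from 0 (fully open) to 255 (shut). A call has 1 to 8 rows; each row is the pose to reach, as a shift and turn from the pose commanded when the call began, along the tool's axes at that moment; what a row does not reach only later rows make up. A row lasts 1/8 s, in which the tool goes at most 62.5 mm and 10.7 degrees, less where a joint would pass 70% of its speed; a pose out of reach is approached as far as the arm can. A call with a gripper value outside its range is refused whole. The fingers move at their own pace and stop on an object; FORCE is the grip in N (left out, the last holds). Time passes only in rows, so rows that repeat a pose let the fingers close. It gives the time, the measured TCP pose, the force, the opening and the grip force at its end, in the units of the state.
- r.sense(): the state, without advancing time (a new reading comes with each control period).
- r.grab_frame(name): name is "side" or "top"; returns a dict with "img" (400x640x3 uint8, red, green, blue), "range_z" (400x640 float32, mm along the optical axis (not along the pixel's ray), 0 where there is no reading), "K" (3x3 intrinsics, pixels), "world_from_camera" (4x4, takes a point from camera to world coordinates). Camera axes: x right, y up, looking along -z (the intrinsics and any distortion apply to the point x, -y, -z); pixel columns grow to the right and rows downward; lengths in mm; the calibration is good to about 2 mm. A picture is of the moment at which its call begins.
- r.sign_off(): hands the job in; it is judged then, once.
The state is a dict: "clock": time; "qpos": joint angles; "qvel": joint speeds; "joint_efforts": joint torques, N m; "eef_pos": TCP position; "tcp_rot": TCP orientation; "contact_force": force on the tool from outside, world axes, zero at the start; "wrist_torque": the same for the moment, N m; "opening": opening from 0.0 (shut) to 1.0 (fully open); "grasp_force": force on a finger pad.
Only numpy, scipy, OpenCV 4.12 (cv2) and the standard library are available. Lean on these libraries where they do the work, as an engineer would, in place of code of your own. Each camera call takes 0.05 s, during which the arm holds its last target. There are 200 camera calls.

## Working session

There is one attempt and no reset: what is moved stays moved. The work goes in short steps, Python scripts to look and compute and a shell command to move; the robot and the scene stay as the last step left them, time stands still between calls to the robot, and variables do not carry over. Pictures are saved under pics/ and viewed, at most 14 in all, crops included, and the job is handed in when it is done.

```bash
mkdir -p pics; cat > h.py <<'E'
import numpy as np, cv2
from rig import r
def frame(n):
    f=r.grab_frame(n); K=f['K'];T=f['world_from_camera'];z=f['range_z'].astype(float)
    v,u=np.mgrid[0:z.shape[0],0:z.shape[1]]
    X=(u-K[0,2])/K[0,0]*z; Y=(v-K[1,2])/K[1,1]*z
    P=np.stack([X,-Y,-z],-1)@T[:3,:3].T+T[:3,3]; P[z==0]=np.nan
    return f['img'],P
def save(n,img): cv2.imwrite('pics/'+n,img[...,::-1])
E
python3 - <<'E'
from h import *
for n in('top','side'):
    i,P=frame(n); save(n+'0.png',i); np.savez('/tmp/'+n,i=i,P=P)
    f=r.grab_frame(n);print(f['K'],f['world_from_camera'],[k for k in f])
print(r.sense())
E
```

```text
[[378.72121014   0.         321.98087593]
 [  0.         378.72121014 204.53795599]
 [  0.           0.           1.        ]] [[-1.35528602e-03  9.97927581e-01 -6.43327849e-02  4.84640557e+02]
 [-9.99964145e-01 -8.14680089e-04  8.42876138e-03  1.67362545e+01]
 [ 8.35888282e-03  6.43419017e-02  9.97892904e-01  1.00942456e+03]
 [ 0.00000000e+00  0.00000000e+00  0.00000000e+00  1.00000000e+00]] ['img', 'range_z', 'K', 'world_from_camera']
[[419.71590851   0.         321.26758034]
 [  0.         419.71590851 203.02229613]
 [  0.           0.           1.        ]] [[-9.91412524e-01  7.83419306e-02 -1.04707922e-01  4.34569730e+02]
 [-1.29554103e-01 -6.97404511e-01  7.04870685e-01  8.66904217e+02]
 [-1.78028468e-02  7.12382966e-01  7.01565085e-01  9.23088381e+02]
 [ 0.00000000e+00  0.00000000e+00  0.00000000e+00  1.00000000e+00]] ['img', 'range_z', 'K', 'world_from_camera']
{'clock': 0.2, 'qpos': array([-1.11745134e+00,  3.53425768e-01,  1.63385227e+00, -9.59080919e-06,
        1.15519663e+00, -2.41168662e-03]), 'qvel': array([-2.10293034e-05, -1.80202492e-03, -1.48544794e-03, -1.37611856e-03,
       -9.11587995e-04, -2.22813967e-04]), 'joint_efforts': array([-3.73781204e-04, -6.05096698e+01, -3.42031252e+01,  5.99278451e-06,
        7.17355229e-03, -2.11885003e-05]), 'eef_pos': array([ 274.95113713, -560.94638135,  230.82120112]), 'tcp_rot': array([-3.14071063e+00,  6.64381205e-06,  4.55760553e-01]), 'contact_force': array([ 1.53544784, -0.32190007, -0.09683252]), 'wrist_torque': array([0.01335451, 0.01402874, 0.05824677]), 'grasp_force': 0.0, 'opening': 0.9960044130381466}
```

View pics/top0.png

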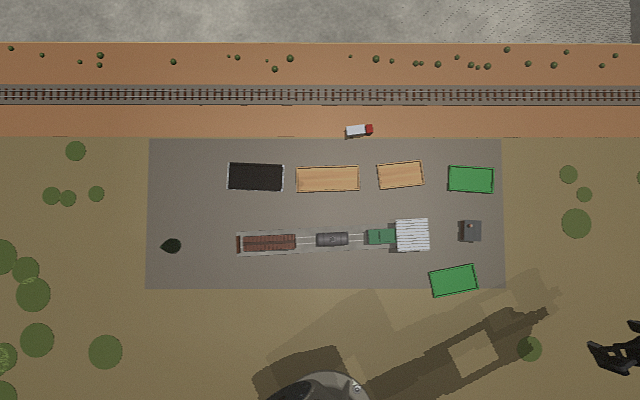

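View pics/side0.png

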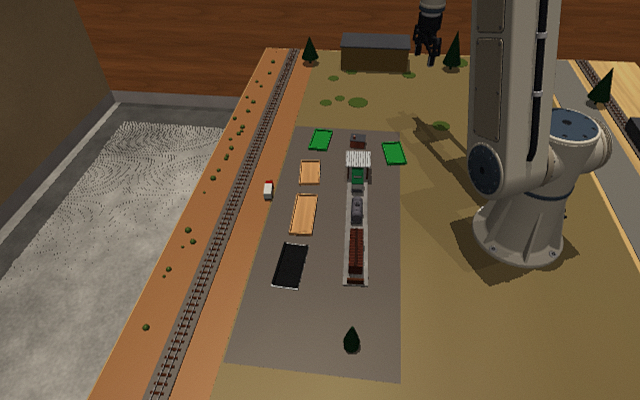

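The top view shows the boxcar at (270,242), the tank wagon at (332,239), the caboose roof at (380,236) and the canopy at (412,235). The long tray is at (327,179), the short wooden tray at (400,174) and the black cradle at (255,176). Possible confusions are the green trays at (471,179) and (453,280), which are decoys; the wooden one at (400,174) is the short tray. The buffer at (239,244) could pass for part of the boxcar.

```bash
python3 - <<'E'
from h import *
d=np.load('/tmp/top.npz');i,P=d['i'],d['P']
def rect(n,box,lo,hi):
    u0,v0,u1,v1=box; Q=P[v0:v1,u0:u1].reshape(-1,3); Q=Q[(Q[:,2]>lo)&(Q[:,2]<hi)]
    (c,s,a)=cv2.minAreaRect(Q[:,:2].astype(np.float32)); 
    print(n,len(Q),np.round(c),np.round(s),round(a,1),'z',np.round(np.percentile(Q[:,2],[5,50,95]),1), 'med',np.round(np.median(Q[:,:2],0)))
rect('box',(243,225,305,260),30,80)
rect('boxlow',(230,225,305,260),14,80)
rect('tank',(308,225,356,255),25,80)
rect('tanklow',(308,225,356,255),15,80)
rect('cab',(360,222,395,250),40,80)
rect('canopy',(385,210,440,260),58,90)
rect('ltray',(288,158,365,200),7,30)
rect('stray',(370,152,430,195),7,30)
rect('cradle',(220,155,290,198),8,30)
rect('siding',(230,215,440,262),3.5,12)
rect('hut',(450,212,490,250),20,80)
g=np.isfinite(P[...,2]); print(np.nanmedian(P[200:215,300:350,2]))
c=cv2.resize(i[150:265,220:440],(800,418),interpolation=cv2.INTER_CUBIC); save('crop0.png',c)
E
```

```text
box 752 [452. 143.] [ 36. 128.] 3.0 z [51.2 54.5 57.4] med [452. 142.]
boxlow 819 [449. 156.] [ 42. 154.] 2.1 z [25.3 54.3 57.2] med [452. 149.]
tank 386 [460. -14.] [32. 80.] 2.6 z [42.5 51.6 60.1] med [460. -14.]
tanklow 425 [460. -16.] [34. 85.] 3.3 z [21.7 51.  59.8] med [462. -14.]
cab 390 [ 468. -140.] [36. 67.] 3.3 z [52.5 56.4 67. ] med [ 467. -138.]
canopy 1104 [ 470. -201.] [ 80. 109.] 3.1 z [64.4 67.3 70.2] med [ 469. -212.]
ltray 469 [618.   1.] [181.  92.] 83.4 z [ 7.2 10.6 15.2] med [620.  -5.]
stray 346 [ 630. -199.] [ 68. 120.] 6.5 z [ 7.1 11.5 15.7] med [ 631. -200.]
cradle 317 [625. 187.] [148.  71.] 87.5 z [ 8.4 12.3 15.3] med [631. 188.]
siding 2979 [461. -26.] [555. 122.] 89.9 z [3.7 6.6 9.9] med [459.  14.]
hut 384 [ 481. -378.] [46. 54.] 87.7 z [30.4 34.3 37.8] med [ 481. -376.]
1.4023739688533965
```

View pics/crop0.png

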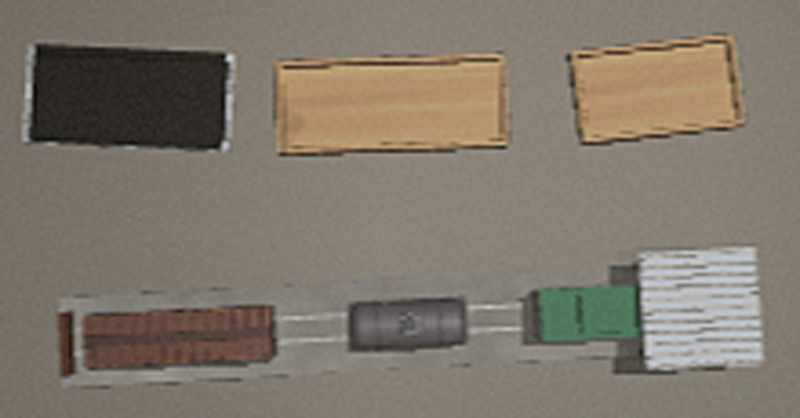

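The crop confirms the choices: tank dome at (408,322), boxcar at (180,337), caboose roof with cupola at (585,313), wooden short tray at (655,90), cradle at (130,97). I'll write the move calculator next.

```bash
cat >> h.py <<'E'
from scipy.spatial.transform import Rotation as Ro
def to(x,y,z,yaw):
    s=r.sense(); R=Ro.from_euler('xyz',s['tcp_rot']); G=Ro.from_euler('xyz',[180,0,yaw],degrees=True)
    d=R.inv().apply(np.array([x,y,z])-s['eef_pos'])/1000; w=(R.inv()*G).as_rotvec(degrees=True)
    print('turn',np.round(w,1),'shift',np.round(d,4),'n',round(max(np.linalg.norm(d)/.0625,np.linalg.norm(w)/10.7),1))
E
python3 - <<'E'
from h import *
d=np.load('/tmp/top.npz');i,P=d['i'],d['P'].copy()
hsv=cv2.cvtColor(i,cv2.COLOR_RGB2HSV)
for n,(a,b,c,e) in dict(l=(285,155,368,202),s=(368,150,432,198),cr=(220,155,292,198)).items():
    m=np.zeros(i.shape[:2],bool); m[b:e,a:c]=1
    m&= (hsv[...,2]<60) if n=='cr' else ((hsv[...,1]>90)&(hsv[...,0]<25)&(hsv[...,2]>100))
    k=cv2.morphologyEx(m.astype(np.uint8),cv2.MORPH_OPEN,np.ones((3,3)))>0
    Q=P[k];Q=Q[np.isfinite(Q[:,0])]; print(n,len(Q),cv2.minAreaRect(Q[:,:2].astype(np.float32)),np.median(Q,0).round())
to(452,143,130,93.2)
E
```

```text
l 1432 ((618.0313720703125, -6.207763671875), (67.15754699707031, 167.1002197265625), 3.3460304737091064) [618.  -5.   5.]
s 992 ((629.5226440429688, -201.5655517578125), (64.37303924560547, 123.11038970947266), 6.278860092163086) [ 629. -199.    5.]
cr 1380 ((624.452880859375, 186.98931884765625), (141.0856475830078, 70.10255432128906), 87.45231628417969) [626. 187.   5.]
turn [ -0.   -0.  -67.1] shift [ 0.4688 -0.5541  0.1013] n 11.7
```

```bash
python3 -m creep '0 0 -67.1 0.4688 -0.5541 0.1013 0;0 0 -67.1 0.4688 -0.5541 0.1013 0;0 0 -67.1 0.4688 -0.5541 0.1013 0;0 0 -67.1 0.4688 -0.5541 0.1013 0;0 0 -67.1 0.4688 -0.5541 0.1013 0;0 0 -67.1 0.4688 -0.5541 0.1013 0;0 0 -67.1 0.4688 -0.5541 0.1013 0;0 0 -67.1 0.4688 -0.5541 0.1013 0' 40; python3 -c "
from h import *
to(452,143,120,93.2)"
```

```text
clock: 1.2
eef_pos: [396.2, -79.1, 162.2]
tcp_rot: [3.141, 0.0, 1.627]
contact_force: [1.1, 0.1, 0.4]
opening: 1.004
grasp_force: 0.0
turn [0.1 0.  0. ] shift [0.2186 0.0682 0.0422] n 3.7
```

```bash
python3 -m creep '0 0 0 0.2186 0.0682 0.0422 0;0 0 0 0.2186 0.0682 0.0422 0;0 0 0 0.2186 0.0682 0.0422 0;0 0 0 0.2186 0.0682 0.0422 0;0 0 0 0.2186 0.0682 0.0422 0;0 0 0 0.2186 0.0682 0.0422 0;0 0 0 0.2186 0.0682 0.0422 0' 40; python3 - <<'E'
from h import *
to(452,143,18,93.2)
i,P=frame('side'); save('s1.png',cv2.resize(i[100:300,250:450],(600,600)))
E
```

```text
clock: 2.08
eef_pos: [451.4, 140.1, 120.1]
tcp_rot: [-3.141, 0.0, 1.626]
contact_force: [-0.7, -0.4, -0.0]
opening: 1.001
grasp_force: 0.0
turn [-0.   0.  -0.1] shift [0.0028 0.0007 0.1021] n 1.6
```

View pics/s1.png

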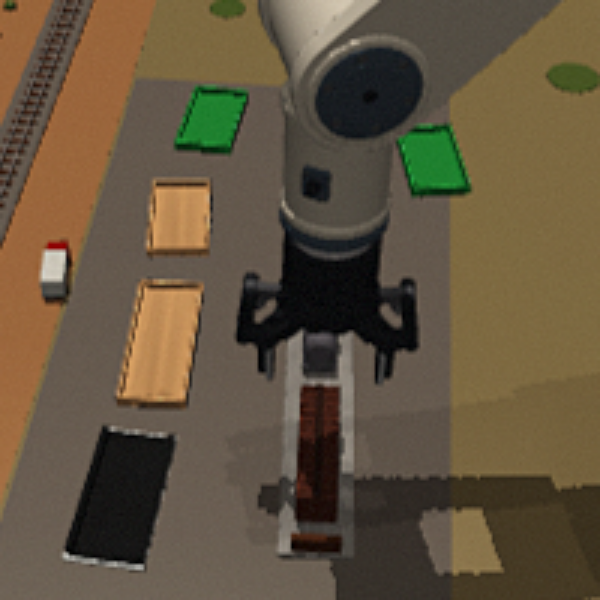

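The side crop shows the fingers, at (260,360) and (385,365), straddling the rails line with the boxcar (320,450) between them. Descend and grip.

```bash
python3 -m creep '0 0 0 0.0028 0.0007 0.05 0;0 0 0 0.0028 0.0007 0.09 0;0 0 0 0.0028 0.0007 0.102 0;0 0 0 0.0028 0.0007 0.102 0;0 0 0 0.0028 0.0007 0.102 0' 40; python3 -m creep '0 0 0 0 0 0 255;0 0 0 0 0 0 255;0 0 0 0 0 0 255;0 0 0 0 0 0 255;0 0 0 0 0 0 255;0 0 0 0 0 0 255;0 0 0 0 0 0 255;0 0 0 0 0 0 255' 40;python3 -c "
from h import *
to(618,-6,80,92)"
```

```text
clock: 2.75
eef_pos: [453.3, 144.1, 19.3]
tcp_rot: [3.14, -0.001, 1.626]
contact_force: [-0.3, -0.3, 0.2]
opening: 1.001
grasp_force: 0.0
clock: 3.75
eef_pos: [452.6, 144.1, 18.5]
tcp_rot: [3.141, -0.0, 1.627]
contact_force: [-1.2, -0.5, 8.0]
opening: 0.419
grasp_force: 40.0
turn [ 0.  -0.   1.2] shift [-0.1591  0.1568 -0.0614] n 3.7
```

```bash
python3 -m creep '0 0 0 0 0 -0.02 255;0 0 0 0 0 -0.06 255;0 0 1.2 -0.03 0.03 -0.065 255;0 0 1.2 -0.06 0.06 -0.065 255;0 0 1.2 -0.09 0.09 -0.065 255;0 0 1.2 -0.12 0.12 -0.065 255;0 0 1.2 -0.145 0.145 -0.065 255;0 0 1.2 -0.1591 0.1568 -0.065 255' 40; python3 -m creep '0 0 0 0 0 0 255;0 0 0 0 0 0 255;0 0 0 0 0 0 255';python3 - <<'E'
from h import *
to(618,-5,16.5,92)
i,P=frame('side'); save('s2.png',cv2.resize(i[100:300,250:450],(600,600)))
E
```

```text
clock: 4.75
eef_pos: [618.7, -7.2, 82.8]
tcp_rot: [3.141, 0.0, 1.605]
contact_force: [-0.8, -0.2, -1.0]
opening: 0.417
grasp_force: 40.5
clock: 5.12
eef_pos: [616.8, -5.2, 82.9]
tcp_rot: [-3.141, -0.0, 1.607]
contact_force: [0.6, -0.3, -1.5]
opening: 0.418
grasp_force: 40.5
turn [-0.  -0.   0.1] shift [0.0002 0.0012 0.0664] n 1.1
```

View pics/s2.png

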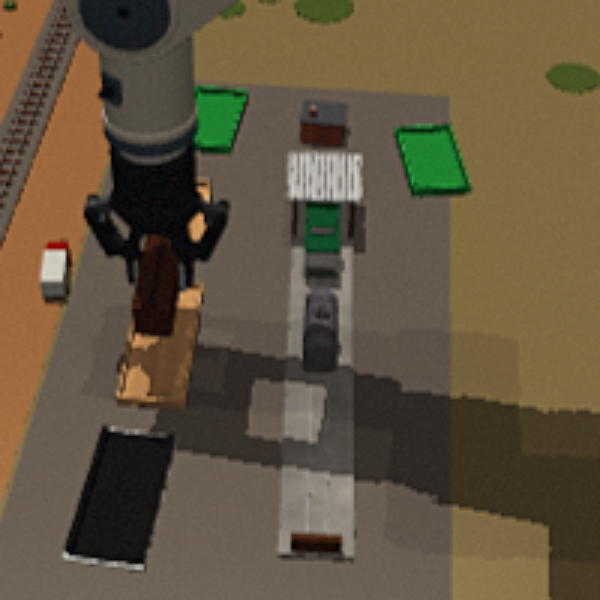

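The boxcar hangs level in the fingers at (155,285), over the long tray. Lower and release; measured z about 17.

```bash
python3 -m creep '0 0 0 0 0.001 0.03 255;0 0 0 0 0.001 0.055 255;0 0 0 0 0.001 0.062 255;0 0 0 0 0.001 0.0655 255;0 0 0 0 0.001 0.0655 255;0 0 0 0 0.001 0.0655 255' 40; python3 -m creep '0 0 0 0 0 0 0;0 0 0 0 0 0 0;0 0 0 0 0 0 0;0 0 0 0 0 0 0;0 0 0 0 0 0 0;0 0 0 0 0 -0.05 0;0 0 0 0 0 -0.1 0;0 0 0 0 0 -0.1 0';python3 -c "
from h import *
to(460.8,-14,110,93.2)"
```

```text
clock: 5.92
eef_pos: [619.4, -6.0, 18.3]
tcp_rot: [3.14, 0.0, 1.606]
contact_force: [0.2, 0.6, -0.3]
opening: 0.417
grasp_force: 40.5
clock: 6.92
eef_pos: [621.7, -6.1, 121.7]
tcp_rot: [3.134, 0.0, 1.606]
contact_force: [0.3, 0.1, -0.9]
opening: 0.998
grasp_force: 0.0
turn [ 0.4  0.  -1.2] shift [-0.0022 -0.1611  0.0105] n 2.6
```

```bash
python3 -m creep '0 0 -1.2 -0.0022 -0.06 0 0;0 0 -1.2 -0.0022 -0.12 0.005 0;0 0 -1.2 -0.0022 -0.158 0.01 0;0 0 -1.2 -0.0022 -0.158 0.01 0;0 0 -1.2 -0.0022 -0.158 0.01 0;0 0 -1.2 -0.0022 -0.158 0.01 0';python3 - <<'E'
from h import *
i,P=frame('side'); save('s3.png',cv2.resize(i[100:300,250:450],(600,600)))
to(460.8,-14,18.5,93.2)
E
```

```text
clock: 7.68
eef_pos: [462.3, -13.8, 107.5]
tcp_rot: [3.141, 0.0, 1.627]
contact_force: [-0.6, -0.2, -0.1]
opening: 0.998
grasp_force: 0.0
turn [0. 0. 0.] shift [-0.0001 -0.0014  0.0889] n 1.4
```

View pics/s3.png

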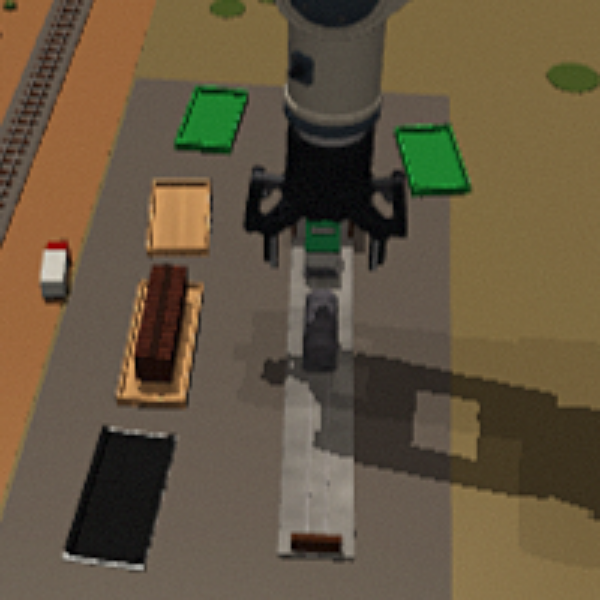

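The boxcar stands in the long tray at (162,322), and the gripper hangs above the tank wagon (320,325). Descend on it.

```bash
python3 -m creep '0 0 0 0 -0.0013 0.04 0;0 0 0 0 -0.0013 0.08 0;0 0 0 0 -0.0013 0.0885 0;0 0 0 0 -0.0013 0.0885 0;0 0 0 0 -0.0013 0.0885 0;0 0 0 0 -0.0013 0.0885 0'; python3 -m creep '0 0 0 0 0 0 255;0 0 0 0 0 0 255;0 0 0 0 0 0 255;0 0 0 0 0 0 255;0 0 0 0 0 0 255;0 0 0 0 0 0 255;0 0 0 0 0 0 255;0 0 0 0 0 0 255' 40;python3 -c "
from h import *
to(630,-200,83,96.4)"
```

```text
clock: 8.48
eef_pos: [460.6, -13.9, 20.1]
tcp_rot: [3.139, 0.0, 1.627]
contact_force: [-0.1, 0.9, -0.1]
opening: 1.002
grasp_force: 0.0
clock: 9.48
eef_pos: [459.8, -13.9, 19.3]
tcp_rot: [3.141, 0.0, 1.627]
contact_force: [-1.3, 0.3, 7.1]
opening: 0.376
grasp_force: 39.2
turn [ 0.   0.  -3.2] shift [-0.1953  0.1596 -0.0637] n 4.2
```

```bash
python3 -m creep '0 0 0 0 0 -0.02 255;0 0 0 0 0 -0.06 255;0 0 -3.2 -0.035 0.03 -0.065 255;0 0 -3.2 -0.07 0.06 -0.065 255;0 0 -3.2 -0.105 0.09 -0.065 255;0 0 -3.2 -0.14 0.12 -0.065 255;0 0 -3.2 -0.175 0.145 -0.065 255;0 0 -3.2 -0.1953 0.1596 -0.065 255'; python3 -m creep '0 0 0 0 0 0 255;0 0 0 0 0 0 255;0 0 0 0 0 0 255';python3 - <<'E'
from h import *
to(630,-200,17.3,96.4)
i,P=frame('side'); save('s4.png',cv2.resize(i[100:300,250:450],(600,600)))
E
```

```text
clock: 10.48
eef_pos: [630.8, -201.6, 83.5]
tcp_rot: [-3.142, 0.0, 1.682]
contact_force: [-0.4, -0.8, -0.9]
opening: 0.373
grasp_force: 40.2
clock: 10.85
eef_pos: [629.1, -199.0, 83.8]
tcp_rot: [-3.141, -0.001, 1.683]
contact_force: [0.2, -0.7, -1.5]
opening: 0.378
grasp_force: 40.2
turn [-0.1 -0.   0.1] shift [-0.0011  0.0008  0.0665] n 1.1
```

View pics/s4.png

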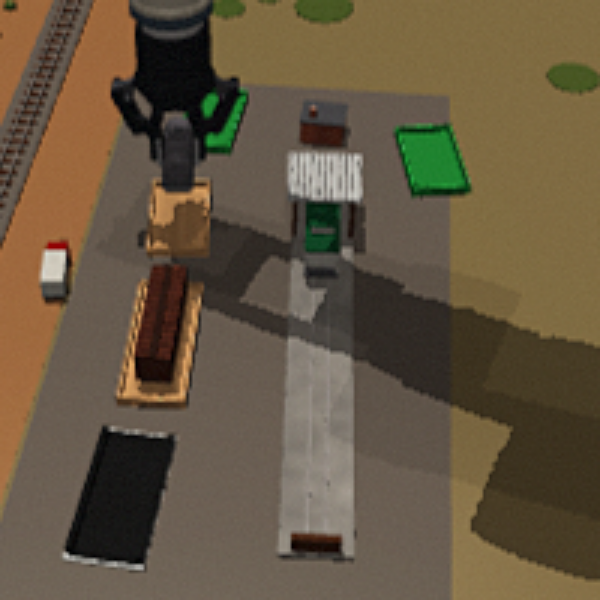

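The tank wagon hangs level at (178,150) over the short wooden tray. Lower and release.

```bash
python3 -m creep '0 0 0 -0.001 0 0.03 255;0 0 0 -0.001 0 0.055 255;0 0 0 -0.001 0 0.062 255;0 0 0 -0.001 0 0.066 255;0 0 0 -0.001 0 0.066 255;0 0 0 -0.001 0 0.066 255;0 0 0 -0.001 0 0.066 255;0 0 0 -0.001 0 0.066 255'; python3 -m creep '0 0 0 0 0 0 0;0 0 0 0 0 0 0;0 0 0 0 0 0 0;0 0 0 0 0 0 0;0 0 0 0 0 0 0;0 0 0 0 0 -0.05 0;0 0 0 0 0 -0.1 0;0 0 0 0 0 -0.1 0';python3 -c "
from h import *
to(466.2,-128,110,93.2)"
```

```text
clock: 11.9
eef_pos: [630.2, -201.0, 18.3]
tcp_rot: [3.141, 0.0, 1.683]
contact_force: [0.3, 0.1, -1.4]
opening: 0.373
grasp_force: 40.2
clock: 12.9
eef_pos: [632.9, -201.8, 122.6]
tcp_rot: [3.135, 0.003, 1.683]
contact_force: [-0.1, 0.1, -0.8]
opening: 1.002
grasp_force: 0.0
turn [0.4 0.2 3.2] shift [ 0.092  -0.1575  0.0112] n 2.9
```

```bash
python3 -m creep '0 0 3.2 0.03 -0.05 0 0;0 0 3.2 0.06 -0.11 0.005 0;0 0 3.2 0.092 -0.1555 0.011 0;0 0 3.2 0.092 -0.1555 0.011 0;0 0 3.2 0.092 -0.1555 0.011 0;0 0 3.2 0.092 -0.1555 0.011 0;0 0 3.2 0.092 -0.1555 0.011 0';python3 - <<'E'
from h import *
i,P=frame('side'); save('s5.png',cv2.resize(i[100:300,250:450],(600,600)))
to(467,-128,19,93.2)
E
```

```text
clock: 13.78
eef_pos: [466.2, -127.3, 106.9]
tcp_rot: [3.141, 0.0, 1.627]
contact_force: [-0.5, -0.4, -0.6]
opening: 0.999
grasp_force: 0.0
turn [0. 0. 0.] shift [-0.0008  0.001   0.0879] n 1.4
```

View pics/s5.png

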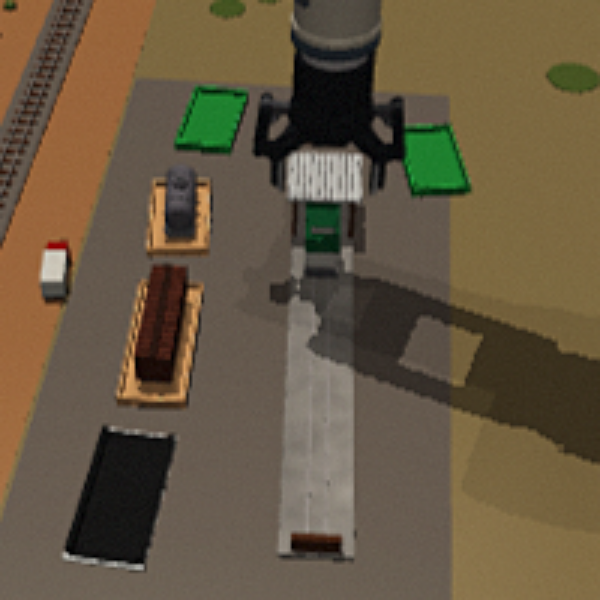

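The tank wagon stands in the short tray at (180,205), and the gripper is above the exposed part of the caboose roof (322,230). Descend and grip.

```bash
python3 -m creep '0 0 0 -0.0005 0.001 0.04 0;0 0 0 -0.0005 0.001 0.08 0;0 0 0 -0.0005 0.001 0.0875 0;0 0 0 -0.0005 0.001 0.0875 0;0 0 0 -0.0005 0.001 0.0875 0;0 0 0 -0.0005 0.001 0.0875 0'; python3 -m creep '0 0 0 0 0 0 255;0 0 0 0 0 0 255;0 0 0 0 0 0 255;0 0 0 0 0 0 255;0 0 0 0 0 0 255;0 0 0 0 0 0 255;0 0 0 0 0 0 255;0 0 0 0 0 0 255' 40
```

```text
clock: 14.58
eef_pos: [467.2, -127.6, 20.6]
tcp_rot: [3.14, 0.001, 1.627]
contact_force: [-0.4, -0.7, -0.3]
opening: 0.998
grasp_force: 0.0
clock: 15.58
eef_pos: [466.4, -127.3, 19.8]
tcp_rot: [3.141, 0.0, 1.627]
contact_force: [-1.1, 0.2, 5.4]
opening: 0.416
grasp_force: 39.9
```

```bash
python3 -m creep '0 0 0 0.02 0 0 255;0 0 0 0.04 0 0 255;0 0 0 0.06 0 0 255;0 0 0 0.08 0 0 255;0 0 0 0.1 0 0 255;0 0 0 0.11 0 0 255;0 0 0 0.11 0 0 255;0 0 0 0.11 0 0 255'; python3 -m creep '0 0 0 0 0 0 0;0 0 0 0 0 0 0;0 0 0 0 0 0 0;0 0 0 0 0 0 0;0 0 0 0 0 0 0;0 0 0 0 0 0 0'; python3 - <<'E'
from h import *
i,P=frame('side'); save('s6.png',cv2.resize(i[100:300,250:450],(600,600)))
E
```

```text
clock: 16.58
eef_pos: [460.5, -17.0, 19.8]
tcp_rot: [3.141, -0.001, 1.627]
contact_force: [-0.4, 4.7, 7.1]
opening: 0.417
grasp_force: 40.7
clock: 17.32
eef_pos: [460.1, -17.5, 19.5]
tcp_rot: [-3.142, -0.0, 1.627]
contact_force: [-0.6, -0.3, -1.2]
opening: 1.001
grasp_force: 0.0
```

View pics/s6.png

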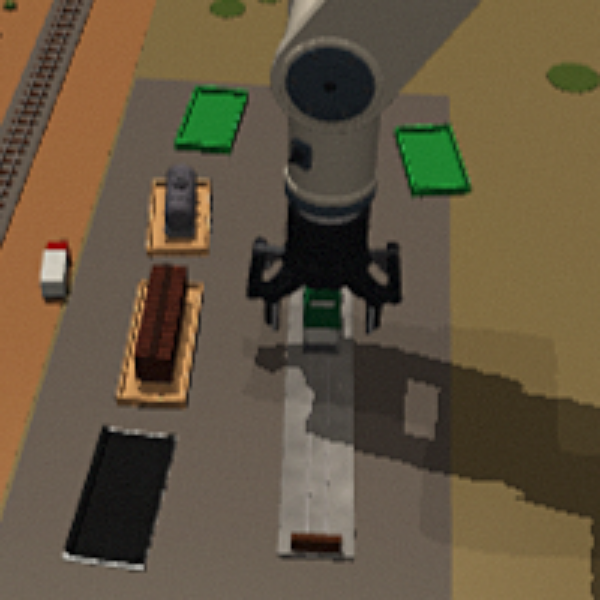

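The caboose is drawn clear of the canopy, front end at (322,340), still upright. Slide the open fingers back 39 mm to its middle and regrip.

```bash
python3 -m creep '0 0 0 -0.02 0.0005 0 0;0 0 0 -0.039 0.0005 0 0;0 0 0 -0.039 0.0005 0 0;0 0 0 -0.039 0.0005 0 0;0 0 0 -0.039 0.0005 0 0'; python3 -m creep '0 0 0 0 0 0 255;0 0 0 0 0 0 255;0 0 0 0 0 0 255;0 0 0 0 0 0 255;0 0 0 0 0 0 255;0 0 0 0 0 0 255;0 0 0 0 0 0 255;0 0 0 0 0 0 255' 40;python3 -c "
from h import *
to(624.7,187,92,87.5)"
```

```text
clock: 18.0
eef_pos: [462.7, -55.9, 19.5]
tcp_rot: [-3.141, -0.0, 1.627]
contact_force: [0.3, -0.1, 0.8]
opening: 1.0
grasp_force: 0.0
clock: 19.0
eef_pos: [462.8, -56.3, 19.6]
tcp_rot: [3.141, -0.0, 1.627]
contact_force: [0.7, 2.1, 4.8]
opening: 0.414
grasp_force: 40.4
turn [ 0.  -0.   5.7] shift [ 0.2339  0.1752 -0.0724] n 4.8
```

```bash
python3 -m creep '0 0 0 0 0 -0.02 255;0 0 0 0 0 -0.065 255;0 0 0 0.05 0.01 -0.075 255;0 0 2 0.1 0.03 -0.075 255;0 0 5.7 0.14 0.07 -0.075 255;0 0 5.7 0.18 0.11 -0.075 255;0 0 5.7 0.22 0.15 -0.075 255;0 0 5.7 0.2339 0.1752 -0.075 255'; python3 -m creep '0 0 0 0 0 0 255;0 0 0 0 0 0 255;0 0 0 0 0 0 255';python3 - <<'E'
from h import *
to(624.7,187,17.6,87.5)
i,P=frame('side'); save('s7.png',cv2.resize(i[100:300,250:450],(600,600)))
E
```

```text
clock: 20.0
eef_pos: [625.9, 189.4, 94.0]
tcp_rot: [3.141, -0.0, 1.529]
contact_force: [-0.4, 0.5, -1.5]
opening: 0.413
grasp_force: 40.3
clock: 20.38
eef_pos: [623.6, 186.1, 94.2]
tcp_rot: [-3.14, 0.0, 1.527]
contact_force: [0.5, -0.5, -1.5]
opening: 0.419
grasp_force: 40.3
turn [-0.1  0.  -0. ] shift [0.001  0.0011 0.0766] n 1.2
```

View pics/s7.png

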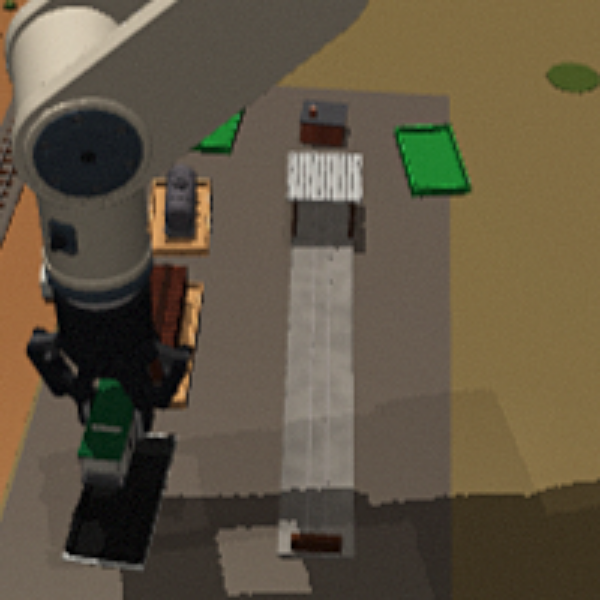

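The caboose hangs level at (108,435) over the cradle. Lower and release.

```bash
python3 -m creep '0 0 0 0.001 0.0008 0.03 255;0 0 0 0.001 0.0008 0.06 255;0 0 0 0.001 0.0008 0.071 255;0 0 0 0.001 0.0008 0.0765 255;0 0 0 0.001 0.0008 0.0765 255;0 0 0 0.001 0.0008 0.0765 255;0 0 0 0.001 0.0008 0.0765 255'; python3 -m creep '0 0 0 0 0 0 0;0 0 0 0 0 0 0;0 0 0 0 0 0 0;0 0 0 0 0 0 0;0 0 0 0 0 0 0;0 0 0 0 0 -0.05 0;0 0 0 0 0 -0.1 0;0 0 0 0 0 -0.1 0';python3 -c "
from h import *
to(618.7,-5.5,115,92)"
```

```text
clock: 21.3
eef_pos: [625.8, 188.0, 18.6]
tcp_rot: [3.141, -0.0, 1.527]
contact_force: [-0.1, 0.4, -1.5]
opening: 0.415
grasp_force: 40.4
clock: 22.3
eef_pos: [628.2, 188.8, 122.4]
tcp_rot: [3.134, -0.002, 1.527]
contact_force: [0.6, -0.3, -0.7]
opening: 0.996
grasp_force: 0.0
turn [ 0.4 -0.1 -4.5] shift [-0.1945 -0.0012  0.007 ] n 3.1
```

```bash
python3 -m creep '0 0 -4.5 -0.06 0 0 0;0 0 -4.5 -0.12 0 0 0;0 0 -4.5 -0.18 0 0.005 0;0 0 -4.5 -0.1935 0.0008 0.005 0;0 0 -4.5 -0.1935 0.0008 0.005 0;0 0 -4.5 -0.1935 0.0008 0.005 0;0 0 -4.5 -0.1935 0.0008 0.005 0';python3 - <<'E'
from h import *
i,P=frame('top'); save('t2.png',cv2.resize(i[140:270,210:450],(800,433)))
Q=P[155:198,215:292].reshape(-1,3);
for lo,hi in((40,57),(57.5,75),(8.5,25)):
    q=Q[(Q[:,2]>lo)&(Q[:,2]<hi)]; print(lo,len(q),cv2.minAreaRect(q[:,:2].astype(np.float32)),np.median(q,0).round(1))
to(618.7,-5.5,17.5,92)
E
```

```text
clock: 23.18
eef_pos: [617.9, -3.9, 112.9]
tcp_rot: [3.142, -0.0, 1.608]
contact_force: [-0.1, 0.1, -0.6]
opening: 1.0
grasp_force: 0.0
40 562 ((624.580810546875, 188.18287658691406), (120.79219818115234, 36.65896224975586), 88.51241302490234) [624.  178.8  52.7]
57.5 129 ((624.4161987304688, 198.28057861328125), (83.44380187988281, 27.832138061523438), 86.15191650390625) [625.2 206.9  62.9]
8.5 320 ((624.55810546875, 187.21731567382812), (141.78793334960938, 70.48649597167969), 87.53083038330078) [607.8 184.9  13.1]
turn [ 0.  -0.   0.1] shift [-0.0015  0.0007  0.0955] n 1.5
```

View pics/t2.png

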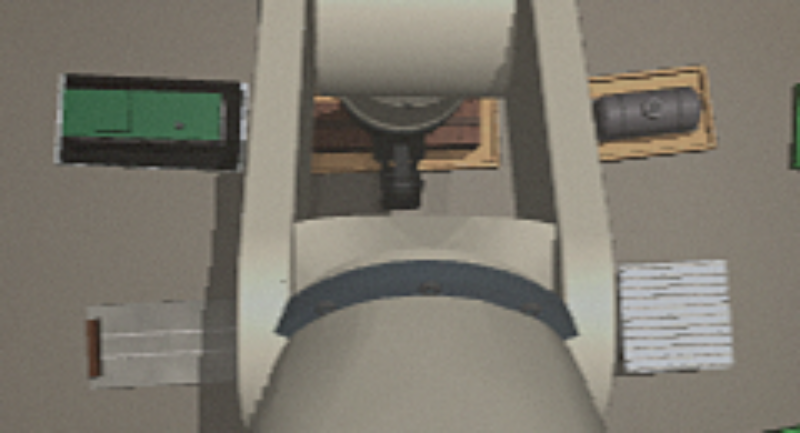

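The caboose roof (62–222, 115) sits in the cradle. Depth puts its centre at (624.6,188.2) against the cradle's (624.6,187.2), so it is centred. Now fetch the boxcar.

```bash
python3 -m creep '0 0 0 -0.0015 0 0.04 0;0 0 0 -0.0015 0 0.08 0;0 0 0 -0.0015 0 0.0955 0;0 0 0 -0.0015 0 0.0955 0;0 0 0 -0.0015 0 0.0955 0;0 0 0 -0.0015 0 0.0955 0;0 0 0 -0.0015 0 0.0955 0'; python3 -m creep '0 0 0 0 0 0 255;0 0 0 0 0 0 255;0 0 0 0 0 0 255;0 0 0 0 0 0 255;0 0 0 0 0 0 255;0 0 0 0 0 0 255;0 0 0 0 0 0 255;0 0 0 0 0 0 255' 40;python3 -c "
from h import *
to(452.5,143.8,83,93.2)"
```

```text
clock: 24.1
eef_pos: [618.5, -7.0, 18.5]
tcp_rot: [3.14, 0.0, 1.606]
contact_force: [-0.1, 0.2, -0.7]
opening: 1.001
grasp_force: 0.0
clock: 25.1
eef_pos: [618.1, -6.9, 17.7]
tcp_rot: [3.141, 0.0, 1.606]
contact_force: [-0.7, 0.3, 4.0]
opening: 0.413
grasp_force: 40.5
turn [ 0.   0.  -1.2] shift [ 0.1565 -0.1602 -0.0654] n 3.7
```

```bash
python3 -m creep '0 0 0 0 0 -0.02 255;0 0 0 0 0 -0.06 255;0 0 -1.2 0.03 -0.03 -0.068 255;0 0 -1.2 0.06 -0.06 -0.068 255;0 0 -1.2 0.09 -0.09 -0.068 255;0 0 -1.2 0.12 -0.12 -0.068 255;0 0 -1.2 0.145 -0.15 -0.068 255;0 0 -1.2 0.156 -0.1602 -0.068 255'; python3 -m creep '0 0 0 0 0 0 255;0 0 0 0 0 0 255;0 0 0 0 0 0 255;0 0 0 0 0 0 255;0 0 0 0 0 0 255';python3 -c "
from h import *
to(452.6,143.2,20.0,93.2)"
```

```text
clock: 26.1
eef_pos: [450.6, 144.1, 86.1]
tcp_rot: [-3.141, 0.0, 1.628]
contact_force: [0.1, -0.3, -1.1]
opening: 0.419
grasp_force: 40.4
clock: 26.72
eef_pos: [452.5, 143.1, 85.4]
tcp_rot: [-3.141, 0.0, 1.626]
contact_force: [0.0, -0.2, -1.2]
opening: 0.413
grasp_force: 40.4
turn [-0.  0. -0.] shift [0.0001 0.0001 0.0654] n 1.0
```

```bash
python3 -m creep '0 0 0 0 0 0.03 255;0 0 0 0 0 0.055 255;0 0 0 0 0 0.062 255;0 0 0 0 0 0.065 255;0 0 0 0 0 0.065 255;0 0 0 0 0 0.065 255;0 0 0 0 0 0.065 255;0 0 0 0 0 0.065 255'; python3 -m creep '0 0 0 0 0 0 0;0 0 0 0 0 0 0;0 0 0 0 0 0 0;0 0 0 0 0 0 0;0 0 0 0 0 0 0;0 0 0 0 0 -0.05 0;0 0 0 0 0 -0.1 0;0 0 0 0 0 -0.1 0';python3 -c "
from h import *
to(630.2,-201.2,115,96.4)"
```

```text
clock: 27.72
eef_pos: [452.5, 143.4, 20.8]
tcp_rot: [3.141, -0.0, 1.627]
contact_force: [-0.2, -0.1, -0.9]
opening: 0.417
grasp_force: 40.3
clock: 28.72
eef_pos: [454.8, 144.1, 123.9]
tcp_rot: [3.135, -0.002, 1.627]
contact_force: [-0.3, 0.1, -0.5]
opening: 1.002
grasp_force: 0.0
turn [ 0.4 -0.1 -3.2] shift [-0.3546  0.1557  0.0093] n 6.2
```

```bash
python3 -m creep '0 0 -3.2 -0.3536 0.1575 0.007 0;0 0 -3.2 -0.3536 0.1575 0.007 0;0 0 -3.2 -0.3536 0.1575 0.007 0;0 0 -3.2 -0.3536 0.1575 0.007 0;0 0 -3.2 -0.3536 0.1575 0.007 0;0 0 -3.2 -0.3536 0.1575 0.007 0;0 0 -3.2 -0.3536 0.1575 0.007 0;0 0 -3.2 -0.3536 0.1575 0.007 0'; python3 -m creep '0 0 0 0 0 0 0;0 0 0 0 0 0 0;0 0 0 0 0 0 0';python3 -c "
from h import *
to(630.2,-201,17.8,96.4)"
```

```text
clock: 29.72
eef_pos: [628.5, -201.0, 112.1]
tcp_rot: [-3.14, -0.001, 1.681]
contact_force: [0.9, 0.7, 0.3]
opening: 1.002
grasp_force: 0.0
clock: 30.1
eef_pos: [629.3, -199.9, 113.7]
tcp_rot: [3.141, -0.0, 1.684]
contact_force: [-0.2, 0.0, 0.4]
opening: 0.998
grasp_force: 0.0
turn [ 0.  -0.   0.1] shift [-0.0012  0.0008  0.0959] n 1.5
```

```bash
python3 -m creep '0 0 0 -0.0012 0.0008 0.04 0;0 0 0 -0.0012 0.0008 0.08 0;0 0 0 -0.0012 0.0008 0.0955 0;0 0 0 -0.0012 0.0008 0.0955 0;0 0 0 -0.0012 0.0008 0.0955 0;0 0 0 -0.0012 0.0008 0.0955 0;0 0 0 -0.0012 0.0008 0.0955 0'; python3 -m creep '0 0 0 0 0 0 255;0 0 0 0 0 0 255;0 0 0 0 0 0 255;0 0 0 0 0 0 255;0 0 0 0 0 0 255;0 0 0 0 0 0 255;0 0 0 0 0 0 255;0 0 0 0 0 0 255' 40;python3 -c "
from h import *
to(460.3,-13.9,83,93.2)"
```

```text
clock: 30.98
eef_pos: [630.9, -202.2, 19.0]
tcp_rot: [3.14, 0.001, 1.683]
contact_force: [0.5, -0.2, -0.2]
opening: 1.005
grasp_force: 0.0
clock: 31.98
eef_pos: [630.4, -202.0, 18.2]
tcp_rot: [3.141, 0.0, 1.683]
contact_force: [-2.1, 1.2, 5.7]
opening: 0.371
grasp_force: 40.0
turn [0.  0.  3.2] shift [ 0.2059 -0.148  -0.0649] n 4.2
```

```bash
python3 -m creep '0 0 0 0 0 -0.02 255;0 0 0 0 0 -0.06 255;0 0 3.2 0.035 -0.03 -0.068 255;0 0 3.2 0.07 -0.06 -0.068 255;0 0 3.2 0.11 -0.09 -0.068 255;0 0 3.2 0.15 -0.12 -0.068 255;0 0 3.2 0.185 -0.14 -0.068 255;0 0 3.2 0.205 -0.148 -0.068 255'; python3 -m creep '0 0 0 0 0 0 255;0 0 0 0 0 0 255;0 0 0 0 0 0 255;0 0 0 0 0 0 255;0 0 0 0 0 0 255';python3 -c "
from h import *
to(460.1,-14.9,20.5,93.2)"
```

```text
clock: 32.98
eef_pos: [458.9, -13.6, 86.8]
tcp_rot: [3.142, -0.0, 1.628]
contact_force: [0.6, -0.0, -1.6]
opening: 0.374
grasp_force: 40.2
clock: 33.6
eef_pos: [460.5, -15.1, 85.9]
tcp_rot: [-3.141, 0.0, 1.626]
contact_force: [0.1, -0.8, -1.2]
opening: 0.369
grasp_force: 40.2
turn [-0.  0. -0.] shift [ 0.0003 -0.0003  0.0654] n 1.0
```

Lower, release, rise, and swing away towards -y for the final check.

```bash
python3 -m creep '0 0 0 0 0 0.03 255;0 0 0 0 0 0.055 255;0 0 0 0 0 0.062 255;0 0 0 0 0 0.065 255;0 0 0 0 0 0.065 255;0 0 0 0 0 0.065 255;0 0 0 0 0 0.065 255;0 0 0 0 0 0.065 255'; python3 -m creep '0 0 0 0 0 0 0;0 0 0 0 0 0 0;0 0 0 0 0 0 0;0 0 0 0 0 0 0;0 0 0 0 0 0 0;0 0 0 0 0 -0.05 0;0 0 0 0 0 -0.1 0;0 0 0 0 0 -0.14 0'
python3 -m creep '0 0 60 -0.06 0 -0.05 0;0 0 60 -0.5 -0.13 -0.06 0;0 0 60 -0.5 -0.13 -0.06 0;0 0 60 -0.5 -0.13 -0.06 0;0 0 60 -0.5 -0.13 -0.06 0;0 0 60 -0.5 -0.13 -0.06 0;0 0 60 -0.5 -0.13 -0.06 0;0 0 60 -0.5 -0.13 -0.06 0'
python3 -m creep '0 0 0 0 0 0 0;0 0 0 0 0 0 0;0 0 0 0 0 0 0;0 0 0 0 0 0 0'
python3 - <<'E'
from h import *
i,P=frame('top'); save('t3.png',cv2.resize(i[120:270,210:490],(800,429)))
def rect(n,box,lo,hi):
    u0,v0,u1,v1=box; Q=P[v0:v1,u0:u1].reshape(-1,3); Q=Q[(Q[:,2]>lo)&(Q[:,2]<hi)]
    print(n,len(Q),cv2.minAreaRect(Q[:,:2].astype(np.float32)),np.median(Q,0).round(1))
rect('box',(243,225,305,260),30,80)
rect('tank',(308,225,356,255),25,80)
rect('tanklow',(308,225,356,255),15,80)
rect('cab',(215,155,292,198),35,57)
rect('hut',(450,212,490,250),20,80)
E
```

```text
clock: 34.6
eef_pos: [460.5, -14.8, 21.2]
tcp_rot: [3.141, 0.0, 1.627]
contact_force: [0.3, 0.9, -2.0]
opening: 0.371
grasp_force: 40.2
clock: 35.6
eef_pos: [460.5, -14.8, 162.9]
tcp_rot: [3.141, 0.0, 1.627]
contact_force: [-0.7, -0.6, -0.5]
opening: 0.998
grasp_force: 0.0
clock: 36.6
eef_pos: [365.1, -490.9, 219.6]
tcp_rot: [3.142, -0.0, 0.579]
contact_force: [1.0, -0.1, 0.1]
opening: 1.0
grasp_force: 0.0
clock: 37.1
eef_pos: [366.4, -487.9, 219.7]
tcp_rot: [-3.141, -0.0, 0.581]
contact_force: [0.1, -0.1, 0.5]
opening: 1.0
grasp_force: 0.0
box 755 ((451.5484313964844, 143.575927734375), (36.42564010620117, 128.6691436767578), 2.7217934131622314) [452.1 141.7  54.5]
tank 386 ((459.4681396484375, -14.347278594970703), (32.283042907714844, 80.42036437988281), 3.240684986114502) [459.5 -16.1  51.2]
tanklow 427 ((459.34930419921875, -15.745220184326172), (33.96162414550781, 84.75395202636719), 2.9664483070373535) [459.6 -14.1  50.6]
cab 571 ((624.4877319335938, 188.10997009277344), (120.70452880859375, 36.464805603027344), 88.14213562011719) [623.9 178.1  52.7]
hut 388 ((481.2586975097656, -377.9551696777344), (45.64079666137695, 53.85469436645508), 86.35348510742188) [ 481.4 -375.9   34.3]
```

View pics/t3.png

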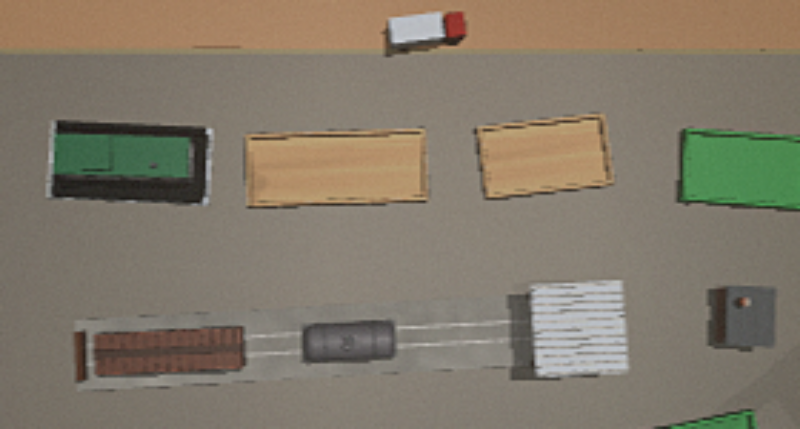

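The boxcar (170,350) and tank wagon (348,340) stand upright on the rails within about 1 mm of where they started. The caboose (122,155) is in the middle of the cradle, and the bystanders are unmoved. Handing in.

```bash
python3 -c "
from rig import r
print(r.sign_off())"
```

```text
the job is handed in; nothing more can be done
None
```

The job is done and handed in at about 37 s: the caboose stands centred in the cradle to about 1 mm, and both wagons are back upright on the rails about 1 mm from where they started.

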